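# Put the medicines away in the lockable drawer unit and lock it

### The job

Put the medicines away: throw the lever on top of the low drawer unit out of its locked notch and into its open notch, pull the drawer out, and put every medicine left out on the counter (the small cartons, the ampoule case, the tablet tub - whichever are there) into the drawer's front compartment, side by side in one layer on its floor. Then slide the drawer fully shut and throw the lever back into the notch marked with the closed padlock, so that the drawer is locked. Leave everything else on the counter where it is.

Things in the scene. Friction and masses are not known exactly. Their poses are not given: they have to be found in the camera images.
- lever_pivot (a point): Pivot of the lock lever on top (95 mm above the counter) of a low white drawer unit, fixed, 270 mm deep, 340 wide. Axes: x to the unit's back, y to its left, so the drawer opens along -x. The pivot is 30 mm behind the drawer front, 115 mm right of the unit's middle. The lever's claw hooks over a keeper plate on the drawer front. Behind the pivot are two notches with closed-padlock and open-padlock signs.
- lever (a joint): Lever angle, rad, counter-clockwise from above, stops at -0.25 and 1.18. At 0 (locked notch) the knob points to the unit's -x, at 1.1 (open notch) it is swung to the right (-y); the tail points at the sign. A sprung pin holds it in a notch: about 3 N at the knob moves it out; within about 0.08 rad it draws itself in. Elsewhere it stays put. The drawer runs free of the claw from about 0.8 up.
- lever_knob (a point): Middle of the lever's upright black knob (cylinder 20 mm in diameter, 50 mm tall, from 119 to 169 mm above the counter; this point is at 144 mm), 85 mm from the pivot. Its axes turn with the lever.
- drawer (a joint): How far the drawer is out, m: 0 shut, 0.19 fully out; slides with about 1.5 N of friction and stays where it is left. Locked, it gives only about 5 mm.
- drawer_handle (a point): Middle of the drawer's steel bar handle on the unit's front: bar about 10 mm thick, 110 mm long along the unit's y, its centre 35 mm in front of the drawer front, 58 mm above the counter (unit's top: 95 mm) and 30 mm left (+y) of the unit's middle. Axes as the unit's. Moves with the drawer.
- drawer_floor (a point): Centre of the floor of the drawer's front compartment, 12 mm above the counter, moving with the drawer; axes as the unit's. Compartment: x -86 to +86, y -153 to +153 mm; side walls (4 mm thick) and rear divider 43 mm tall, front panel 71 mm above the floor. Things up to 70 mm tall pass under the unit's top. Fully out, the compartment lies clear in front of the unit.
- carton_long_mid (a point): Centre of a white carton of tablets, 88 x 44 x 28 mm (x, y, z), lying flat. May be absent.
- carton_square_mid (a point): Centre of a white carton of square section, 78 x 34 x 34 mm (x, y, z), lying. May be absent.
- carton_short_mid (a point): Centre of a short broad white carton, 70 x 46 x 26 mm (x, y, z), lying flat. May be absent.
- ampoule_case_mid (a point): Centre of a grey plastic ampoule case with a dark seam and catch, 84 x 36 x 24 mm (x, y, z), lying flat. May be absent.
- tablet_tub_mid (a point): Centre of a white screw-capped tablet tub, a cylinder 44 mm in diameter and 46 mm tall (z), standing. May be absent.
- gallipot: Small steel bowl, 64 mm across, 36 mm tall, among the medicines; origin under its centre. Not a medicine: leave it.
- tape_roll: Roll of grey-white plaster tape, 60 mm across, 25 mm tall, lying among the medicines; origin under its centre. Leave it.
- oximeter: Dark grey fingertip pulse oximeter with a black screen, 60 x 34 x 30 mm, lying among the medicines; origin under its centre. Not a medicine: leave it.
Mind the look-alikes: they are no part of the job. What is shaped like the part that bears ampoule_case_mid but blue, green or red is not meant.

How it is judged:
By the outcome, as a careful person would: the job done as asked, in the order asked, and still so for the second after the job is handed in, with the robot touching nothing.
Of carton_long, carton_square, carton_short, ampoule_case, tablet_tub only 3 to 4 are there at a start; the rules pass over those that are not, and their reading is None.
At some moment in a run one of carton_long, carton_square, carton_short, ampoule_case, tablet_tub may be knocked a few centimetres aside while the robot is not near it.
Once in a run the grip may slacken for a moment while it holds something.
It also fails if it takes over 192 s, if anything falls off the work surface, if the arm or the gripper's body presses on something with over 40 N, if the wrist force passes 120 N, or if a joint passes its speed limit or range.

### The arm

A 6-joint arm with a two-finger parallel gripper is mounted at the origin on the work surface. World frame = base frame: x ahead of the robot, y to its left, z up, the work surface at z = 0. Lengths are in m, angles in rad, forces in N, time in s.
With the tool pointing down it reaches from about 0.25 to 0.8 m from the base axis. Payload 8.5 kg.
Tool frame: the origin (TCP) lies between the finger pads; the fingertips stand 11 mm ahead of it and the grasp point (between the pads) lies 8 mm behind it; z points along the fingers, y is the direction in which the jaws open and shut (so a half turn about z gives the same grasp; the last joint's range is limited). The gripper opens to 85 mm and grips with 20 to 120 N. Pads are 22 mm wide; open, the fingers measure 114 mm over their backs; the gripper's body (76 mm by 85 mm) begins 54 mm behind the grasp point. The pads swing forward as they close: fully open they stand 13 mm farther back than shut.
Start: joints at [-1.173, 0.238, -0.013, 1.319, 0, 1.571], TCP at [0.203, -0.484, 0.242] pointing down, gripper open.
Joint ranges: [-2.66, 2.66], [-1.03, 1.9], [-1.14, 1.46], [-1.82, 2.27], [-1.45, 1.34], [-3.14, 3.14]. Speed limits (rad/s): [2.22, 2.22, 2.79, 3.14, 3.14, 3.14].

### API

Orientations are given as a unit quaternion [x, y, z, w].
In Python, from workcell import manip gives the robot as it stands. The module is installed in compiled form; this text tells all that it offers.
- The arm moves only by the tool arm_command, never from a script. Its arguments are lists of equal length, an entry for each row: "claw": the opening, from 0 (shut) to 1 (fully open); "travel": the shift along the world's x, y, z in units of 40 mm (1.0 is 40 mm), a list of three; "yaw": the turn about the world's z in units of 8 degrees (1.0 is 8 degrees). A call has 1 to 20 rows; each row is the pose to reach, as a shift and turn from the pose measured when the call began; what a row does not reach only later rows make up. A row lasts 1/10 s, in which the tool goes at most 50 mm and 8.59 degrees, less where a joint would pass 70% of its speed; a pose out of reach is approached as far as the arm can. A call with a gripper value outside its range is refused whole. The fingers move at their own pace and stop on an object; "newtons" is the grip in N (left out, the last holds). Time passes only in rows, so rows that repeat a pose let the fingers close. It gives the time, the measured TCP pose, the force and the opening at its end, in the units of the state.
- manip.read_state(): the state, without advancing time (a new reading comes with each control period).
- manip.capture(name): name is "scene" or "top"; returns a dict with "img" (420x560x3 uint8, red, green, blue), "mtx" (3x3 intrinsics, pixels), "k1" (the pictures are not rectified: a ray, as slopes to the right and down, at radius r is drawn at 1 + k1 r^2 times it, then the intrinsics apply), "camera_from_world" (4x4, takes a point from world to camera coordinates). Camera axes: x right, y down, z forward; pixel columns grow to the right and rows downward; lengths in m; the calibration is good to about 2 mm. A picture is of the moment at which its call begins. There is no depth.
- manip.sign_off(): hands the job in, once; it reports no verdict.
Trained networks look in a picture, given as the dict that the camera call returned (one of the last four; its "shot" number tells which), for a name from the list of things; names that differ only in an ending like _2 or _b are one class to them, and where a whole thing is asked for, a point or a joint stands for the part that bears it (a point fixed in the world has none). Each returns a list of dicts, best first, with "p" (0 to 1); they miss things now and then, are a little off and sometimes report something else, mostly with a low value. They report only what shows in the picture. A call takes as long as a camera call. They do not tell look-alikes from the thing itself.
- manip.cut_out(picture, target): "pixels" (420x560 bool, what is visible of it) and "rect" ([left, top, width, height] in pixels, round what is visible of it).
- manip.mark_of(picture, target): "uv" ([column, row] in pixels: a listed point, or the origin of a listed thing).
The state is a dict: "clock": time; "joint_pos": joint angles; "joint_velocities": joint speeds; "tau": joint torques, N m; "eef_pos": TCP position; "orientation": TCP orientation; "contact_force": force on the tool from outside, world axes, zero at the start; "moment": the same for the moment, N m; "grip_width": finger opening in m.
Only numpy, scipy, OpenCV 4.12 (cv2) and the standard library are available. Lean on these libraries where they do the work, as an engineer would, in place of code of your own. Each camera call takes 0.05 s, during which the arm holds its last target. There are 200 camera calls.

## Working session

There is one attempt and no reset: what is moved stays moved. The work goes in short steps, Python scripts to look and compute and a tool call to move; the robot and the scene stay as the last step left them, time stands still between calls to the robot, and variables do not carry over. Pictures are saved under pics/ and viewed, about 12 in all and at most 16, crops included, and the job is handed in when it is done.

Besides the shell and the picture viewer there is one more tool, called after ">>>" as name(argument=value, ...), one argument or row to a line, values as JSON. arm_command: Moves the arm, as the interface text tells. Its arguments: {"type":"object","properties":{"claw":{"type":"array","items":{"type":"number"}},"travel":{"type":"array","items":{"type":"array","items":{"type":"number"}}},"yaw":{"type":"array","items":{"type":"number"}},"newtons":{"type":"number"}},"required":["claw","travel","yaw"]}

```bash
mkdir -p pics
cat > h.py <<'E'
import numpy as np, cv2
from workcell import manip
NAMES=["lever_pivot","lever_knob","drawer_handle","drawer_floor","carton_long_mid","carton_square_mid","carton_short_mid","ampoule_case_mid","tablet_tub_mid","gallipot","tape_roll","oximeter"]
Z=dict(lever_pivot=.095,lever_knob=.144,drawer_handle=.058,drawer_floor=.012,carton_long_mid=.014,carton_square_mid=.017,carton_short_mid=.013,ampoule_case_mid=.012,tablet_tub_mid=.023,gallipot=0,tape_roll=0,oximeter=0)
def ray(p,uv):
    K=p["mtx"];d=np.array([(uv[0]-K[0,2])/K[0,0],(uv[1]-K[1,2])/K[1,1]]);s=d.copy()
    for _ in range(20): s=d/(1+p["k1"]*(s@s))
    T=p["camera_from_world"];R=T[:3,:3]
    return -R.T@T[:3,3], R.T@np.array([s[0],s[1],1])
def at(p,uv,z):
    o,d=ray(p,uv);return o+d*(z-o[2])/d[2]
def proj(p,X):
    T=p["camera_from_world"];c=T[:3,:3]@np.array(X)+T[:3,3];s=c[:2]/c[2];s=s*(1+p["k1"]*(s@s))
    return np.array([p["mtx"][0,0]*s[0]+p["mtx"][0,2],p["mtx"][1,1]*s[1]+p["mtx"][1,2]])
def save(p,n,box=None,f=1):
    im=p["img"][:,:,::-1]
    if box: im=im[box[1]:box[3],box[0]:box[2]]
    cv2.imwrite("pics/"+n,cv2.resize(im,None,fx=f,fy=f,interpolation=cv2.INTER_CUBIC))
def st():
    s=manip.read_state();print("t",round(s["clock"],2),"p",np.round(s["eef_pos"],4),"q",np.round(s["orientation"],3),"F",np.round(s["contact_force"],1),"w",round(s["grip_width"],4),"j",np.round(s["joint_pos"],2));return s
def foot(p,n,zt):
    # footprint rect of top face outline from mask projected at height zt
    r=manip.cut_out(p,n)
    out=[]
    for e in r[:2]:
        c,_=cv2.findContours(e["pixels"].astype(np.uint8),0,1)
        if not c: continue
        c=max(c,key=cv2.contourArea)[:,0,:]
        w=np.array([at(p,q,zt)[:2] for q in c],np.float32)
        (cx,cy),(a,b),t=cv2.minAreaRect(w)
        if a<b:a,b,t=b,a,t+90
        out.append((round(e["p"],2),round(cx,4),round(cy,4),round(a,4),round(b,4),round((t+90)%180-90,1),e["rect"]))
    return out
E
python3 - <<'E'
from h import *
st()
for c in ("top","scene"):
    p=manip.capture(c);save(p,c+"0.png",f=1.4)
    o,d=ray(p,[280,210]);print(c,o.round(3),d.round(2))
    for n in NAMES:
        r=manip.mark_of(p,n)
        print(n,[(round(e["p"],2),np.round(e["uv"]).tolist(),at(p,e["uv"],Z[n])[:2].round(4).tolist()) for e in r[:3]])
E
```

```text
t 0.0 p [ 0.2032 -0.4836  0.2417] q [ 0.98   0.198 -0.    -0.001] F [-0.6  0.5  0.4] w 0.0853 j [-1.17  0.24 -0.01  1.32  0.    1.57]
top [ 0.497 -0.137  1.163] [ 0.01 -0.02 -1.  ]
lever_pivot [(0.74, [187.0, 133.0], [0.7083, 0.0771])]
lever_knob [(0.71, [190.0, 166.0], [0.6193, 0.0622])]
drawer_handle [(0.84, [142.0, 170.0], [0.6207, 0.206]), (0.44, [328.0, 195.0], [0.5468, -0.2789])]
drawer_floor []
carton_long_mid [(0.85, [367.0, 201.0], [0.529, -0.3889]), (0.34, [189.0, 137.0], [0.713, 0.0894])]
carton_square_mid [(0.51, [324.0, 198.0], [0.5394, -0.2745])]
carton_short_mid [(0.93, [326.0, 197.0], [0.5441, -0.2789]), (0.44, [277.0, 158.0], [0.6509, -0.1483])]
ampoule_case_mid [(0.96, [321.0, 269.0], [0.3502, -0.2623]), (0.78, [364.0, 240.0], [0.4257, -0.3787]), (0.61, [280.0, 284.0], [0.3099, -0.1512])]
tablet_tub_mid [(0.35, [324.0, 196.0], [0.5464, -0.2739]), (0.21, [364.0, 204.0], [0.5209, -0.381])]
gallipot [(0.88, [278.0, 239.0], [0.4326, -0.1458]), (0.43, [365.0, 241.0], [0.4221, -0.3845])]
tape_roll [(0.81, [276.0, 158.0], [0.6543, -0.1477])]
oximeter [(0.64, [277.0, 196.0], [0.5487, -0.146])]
scene [1.402 0.291 0.943] [-0.67 -0.33 -0.66]
lever_pivot [(0.9, [339.0, 280.0], [0.6938, 0.0771]), (0.27, [414.0, 285.0], [0.6432, 0.2233])]
lever_knob [(0.78, [347.0, 239.0], [0.6204, 0.0654]), (0.57, [412.0, 284.0], [0.6847, 0.2238])]
drawer_handle [(0.82, [413.0, 286.0], [0.6128, 0.2193])]
drawer_floor []
carton_long_mid [(0.56, [199.0, 202.0], [0.5233, -0.3844])]
carton_square_mid []
carton_short_mid [(0.79, [235.0, 215.0], [0.5281, -0.2707])]
ampoule_case_mid [(0.97, [266.0, 175.0], [0.3399, -0.2709]), (0.88, [156.0, 172.0], [0.461, -0.5706]), (0.84, [309.0, 177.0], [0.3011, -0.1542])]
tablet_tub_mid [(0.67, [233.0, 217.0], [0.5464, -0.2647])]
gallipot [(0.7, [295.0, 208.0], [0.4244, -0.1445])]
tape_roll [(0.73, [257.0, 264.0], [0.6506, -0.1433])]
oximeter [(0.76, [278.0, 236.0], [0.5428, -0.1385])]
```

View pics/top0.png

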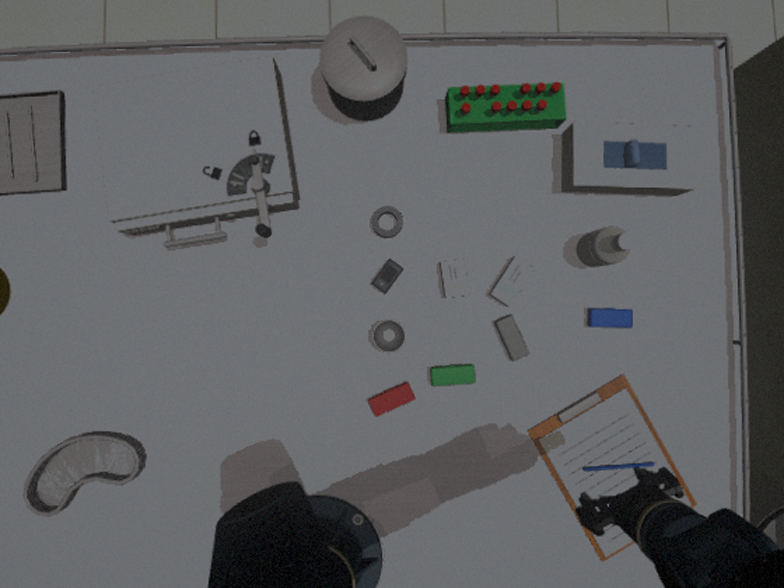

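View pics/scene0.png

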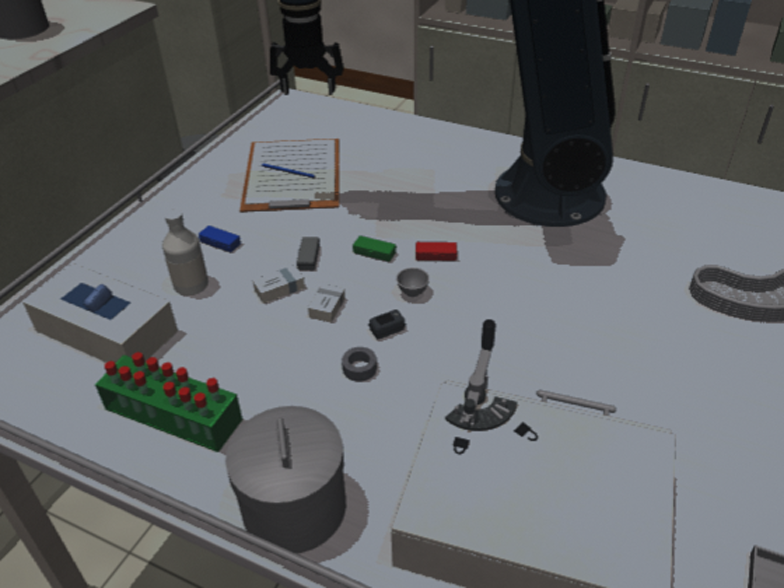

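Top view (shown at 1.4x): unit at upper left with the knob at about (188,165) and the handle at (140,171). Candidates, in raw px:
- **Cartons:** (325,198) and (365,202).
- **Case shapes:** grey (364,240), green (323,268), red (280,285) and blue (436,227). The grey one fits ampoule_case.

I'll confirm these in one enlarged crop and refine the unit pose.

```bash
cat > unit.py <<'E'
from h import *
from scipy.optimize import least_squares
def fit(obs):  # obs: (pic, uv, local xyz) rel to pivot
    def f(v):
        c,s=np.cos(v[2]),np.sin(v[2])
        return np.concatenate([proj(p,[v[0]+c*l[0]-s*l[1],v[1]+s*l[0]+c*l[1],l[2]])-uv for p,uv,l in obs])
    return least_squares(f,[.7,.077,.14],loss="soft_l1")
E
python3 - <<'E'
from unit import *
obs=[]
P={}
for c in ("top","scene"):
    p=P[c]=manip.capture(c)
    for n,l in (("lever_pivot",[0,0,.095]),("drawer_handle",[-.065,.145,.058]),("lever_knob",[-.085,0,.144])):
        r=manip.mark_of(p,n)
        if r: obs.append((p,np.array(r[0]["uv"]),l))
r=fit(obs);print(r.x.round(4),r.fun.round(1))
v=r.x;c,s=np.cos(v[2]),np.sin(v[2])
for l in ([-.085,0],[-.065,.145],[-.03,.285],[-.03,-.055],[.24,-.055]): print(l,(v[0]+c*l[0]-s*l[1]).round(4),(v[1]+s*l[0]+c*l[1]).round(4))
for n,z in (("carton_long_mid",.028),("carton_short_mid",.026),("ampoule_case_mid",.024)):
    for cam in P: print(n,cam,foot(P[cam],n,z))
p=P["top"];im=p["img"][:,:,::-1].copy()
a=cv2.resize(im[180:300,250:460],None,fx=3.7,fy=3.7,interpolation=2)
def X(l,z): return proj(p,[v[0]+c*l[0]-s*l[1],v[1]+s*l[0]+c*l[1],z])
f=3.7
b=cv2.resize(im[80:190,60:260],None,fx=f,fy=f,interpolation=2)
for l,z in (([0,0],.095),([-.085,0],.144),([-.065,.145],.058),([-.03,.285],.095),([-.03,-.055],.095)):
    u=(X(l,z)-[60,80])*f;cv2.circle(b,tuple(int(k) for k in u),4,(0,0,255),1)
cv2.imwrite("pics/a.png",a);cv2.imwrite("pics/b.png",b)
E
```

```text
[0.7019 0.0793 0.1424] [-0.6 -1.3  0.1  4.7 -1.5  0.5 -2.8 -0.9 -5.8  0.2  1.1  1.6]
[-0.085, 0] 0.6178 0.0673
[-0.065, 0.145] 0.617 0.2136
[-0.03, 0.285] 0.6318 0.3572
[-0.03, -0.055] 0.68 0.0206
[0.24, -0.055] 0.9473 0.0589
carton_long_mid top [(0.95, 0.5315, -0.3815, 0.0912, 0.0498, -35.4, [351.9, 185.1, 27.2, 29.6])]
carton_long_mid scene [(0.96, 0.5358, -0.3724, 0.0936, 0.075, -36.3, [178.7, 188.8, 38.9, 26.1])]
carton_short_mid top [(0.8, 0.5384, -0.2736, 0.07, 0.0518, 5.0, [315.8, 183.3, 16.9, 26.5])]
carton_short_mid scene [(0.6, 0.5466, -0.2635, 0.0943, 0.0555, 8.4, [221.5, 202.6, 22.5, 25.2])]
ampoule_case_mid top [(0.96, 0.3109, -0.1473, 0.0862, 0.0405, -67.0, [264.7, 269.8, 33.1, 28.3]), (0.84, 0.4556, -0.5711, 0.0882, 0.0378, 88.6, [421.5, 219.9, 32.6, 16.4])]
ampoule_case_mid scene [(0.9, 0.429, -0.3722, 0.1046, 0.0381, 22.5, [213.6, 172.0, 14.9, 23.4]), (0.83, 0.3618, -0.2572, 0.0917, 0.0603, -87.1, [252.8, 166.9, 35.0, 21.2])]
```

View pics/a.png

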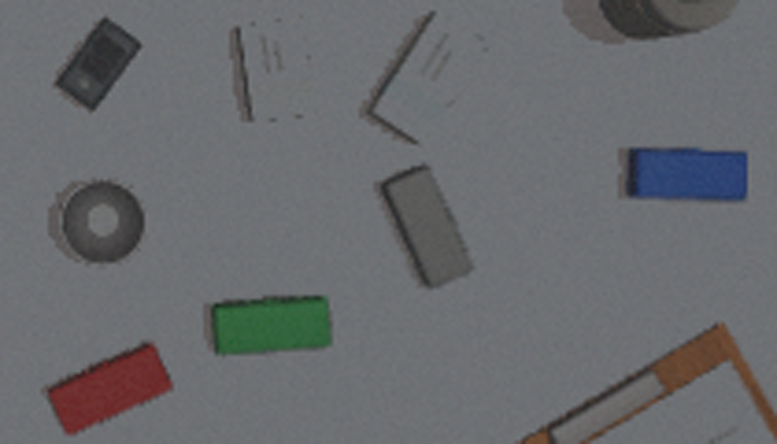

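View pics/b.png

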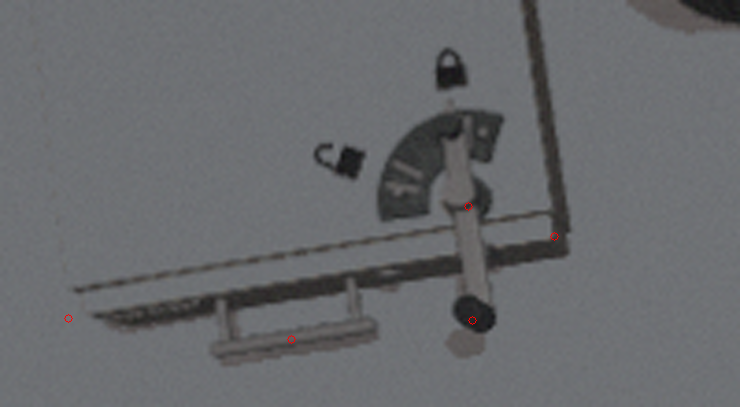

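The crop shows the grey case at raw (364,240), between the long and short cartons and clear of the green, red and blue look-alikes. In the unit crop the model points sit on the knob and handle, but the edges suggest a yaw near 9°.

Run:
```python
from unit import *
p=manip.capture("top")
g=lambda x,y,z: at(p,(60+x/3.7,80+y/3.7),z)[:2]
print("handle",g(295,338,.063),"knob",g(475,313,.144))
for a,b,z in (((75,291),(555,212),.095),((213,350),(377,325),.053),((215,345),(373,320),.063)):
    d=g(*a,z)-g(*b,z);print("yaw",np.degrees(np.arctan2(-d[0],d[1])),np.hypot(*d))
d=g(530,0,.095)-g(560,200,.095);print(np.degrees(np.arctan2(d[1],d[0])))
```

```text
handle [0.61776888 0.20941797] knob [0.62251212 0.0658012 ]
yaw 7.892518513659604 0.3359849071038534
yaw 7.28192536341258 0.11885561182725952
yaw 7.59879826466004 0.11358204587806614
7.7853135202022585
```

>>> arm_command(
  claw=[1,1,1,1,1,1,1,1,1,1,1,1,1,1,1,1,1,1],
  travel=[
    [10.42,13.74,0],
    [10.42,13.74,0],
    [10.42,13.74,0],
    [10.42,13.74,0],
    [10.42,13.74,0],
    [10.42,13.74,0],
    [10.42,13.74,0],
    [10.42,13.74,0],
    [10.42,13.74,0],
    [10.42,13.74,0],
    [10.42,13.74,0],
    [10.42,13.74,0],
    [10.42,13.74,0],
    [10.42,13.74,0],
    [10.42,13.74,0],
    [10.42,13.74,0],
    [10.42,13.74,0],
    [10.42,13.74,0],
  ],
  yaw=[1,1,1,1,1,1,1,1,1,1,1,1,1,1,1,1,1,1],
  newtons=30,
)

```text
clock: 3.85
eef_pos: [0.6197, 0.0646, 0.2427]
orientation: [0.964, 0.265, 0.0, 0.0]
contact_force: [0.1, -0.5, -0.2]
grip_width: 0.0856
```

>>> arm_command(
  claw=[1,1,1,1,0,0,0,0,0,0,0,0],
  travel=[
    [0,0.03,-1],
    [0,0.03,-2],
    [0,0.03,-2.4],
    [0,0.03,-2.4],
    [0,0.03,-2.4],
    [0,0.03,-2.4],
    [0,0.03,-2.4],
    [0,0.03,-2.4],
    [0,0.03,-2.4],
    [0,0.03,-2.4],
    [0,0.03,-2.4],
    [0,0.03,-2.4],
  ],
  yaw=[0,0,0,0,0,0,0,0,0,0,0,0],
)

```text
clock: 5.05
eef_pos: [0.62, 0.0658, 0.1475]
orientation: [0.964, 0.265, 0.001, 0.0]
contact_force: [-0.7, -0.6, 5.2]
grip_width: 0.0188
```

Run:
```python
from h import *
s=st()
x=s["eef_pos"][:2];pv=np.array([.703,.077]);d=x-pv;r=np.hypot(*d);print(r,np.degrees(np.arctan2(d[1],d[0])))
# arc path about pivot, radius .085, from -0 to 1.12, unit yaw .136
for k in range(1,13):
    a=np.pi+.136+1.14*k/12
    q=pv+.085*np.array([np.cos(a),np.sin(a)])-x;print(k,(q/.04).round(2))
```

```text
t 5.05 p [0.62   0.0658 0.1475] q [0.964 0.265 0.001 0.   ] F [-0.7 -0.6  5.2] w 0.0188 j [ 0.11  0.45  0.05  1.18 -0.    2.71]
0.08373334666508761 -172.29849266396056
1 [ 0.01 -0.21]
2 [ 0.06 -0.4 ]
3 [ 0.14 -0.59]
4 [ 0.23 -0.77]
5 [ 0.33 -0.94]
6 [ 0.46 -1.1 ]
7 [ 0.6  -1.25]
8 [ 0.75 -1.38]
9 [ 0.91 -1.5 ]
10 [ 1.08 -1.6 ]
11 [ 1.27 -1.69]
12 [ 1.46 -1.75]
```

>>> arm_command(
  claw=[0,0,0,0,0,0,0,0,0,0,0,0,0,0],
  travel=[
    [0.01,-0.21,0],
    [0.06,-0.4,0],
    [0.14,-0.59,0],
    [0.23,-0.77,0],
    [0.33,-0.94,0],
    [0.46,-1.1,0],
    [0.6,-1.25,0],
    [0.75,-1.38,0],
    [0.91,-1.5,0],
    [1.08,-1.6,0],
    [1.27,-1.69,0],
    [1.42,-1.74,0],
    [1.42,-1.74,0],
    [1.42,-1.74,0],
  ],
  yaw=[0.6,1.2,1.8,2.4,3,3.6,4.2,4.8,5.4,6,6.6,7,7,7],
)

```text
clock: 6.45
eef_pos: [0.6766, -0.0044, 0.1475]
orientation: [0.727, 0.686, 0.0, 0.0]
contact_force: [-2.9, -4.5, 3.4]
grip_width: 0.0193
```

Run:
```python
from h import *
s=st()
d=s["eef_pos"][:2]-np.array([.703,.077]);print(np.hypot(*d),np.arctan2(d[1],d[0])%(2*np.pi)-np.pi-.136)
```

```text
t 6.45 p [ 0.6766 -0.0044  0.1475] q [0.727 0.686 0.    0.   ] F [-2.9 -4.5  3.4] w 0.0193 j [-0.01  0.54  0.21  1.24  0.    1.62]
0.08557877631511208 1.1207662253706605
```

>>> arm_command(
  claw=[0.7,0.7,0.7,0.7,0.7,0.7,0.36,0.36,0.36,0.36,0.36,0.36,0.36,0.36,0.36],
  travel=[
    [0,0,0],
    [0,0,0],
    [0,0,0],
    [0,0,1],
    [0,0,1.5],
    [0,0,1.5],
    [-1.48,5.38,1],
    [-1.48,5.38,1],
    [-1.48,5.38,1],
    [-1.48,5.38,1],
    [-1.48,5.38,1],
    [-1.48,5.38,1],
    [-1.48,5.38,1],
    [-1.48,5.38,1],
    [-1.48,5.38,1],
  ],
  yaw=[0,0,0,0,0,0,1.35,1.35,1.35,1.35,1.35,1.35,1.35,1.35,1.35],
)

```text
clock: 7.95
eef_pos: [0.6178, 0.2096, 0.1874]
orientation: [0.66, 0.751, 0.0, 0.0]
contact_force: [-0.0, -0.4, 0.2]
grip_width: 0.0305
```

Run:
```python
from h import *
s=st()
p=manip.capture("top")
for n in ("lever_knob","drawer_handle"):
    print(n,[(round(e["p"],2),at(p,e["uv"],Z[n])[:2].round(4)) for e in manip.mark_of(p,n)[:2]])
save(p,"c.png",(60,60,260,200),3.7)
```

```text
t 7.95 p [0.6178 0.2096 0.1874] q [0.66  0.751 0.    0.   ] F [-0.  -0.4  0.2] w 0.0305 j [ 0.33  0.48  0.21  1.3  -0.    1.77]
lever_knob [(0.98, array([ 0.6782, -0.009 ])), (0.61, array([ 0.5243, -0.3681]))]
drawer_handle [(0.77, array([0.6215, 0.2084])), (0.73, array([ 0.522 , -0.3704]))]
```

View pics/c.png

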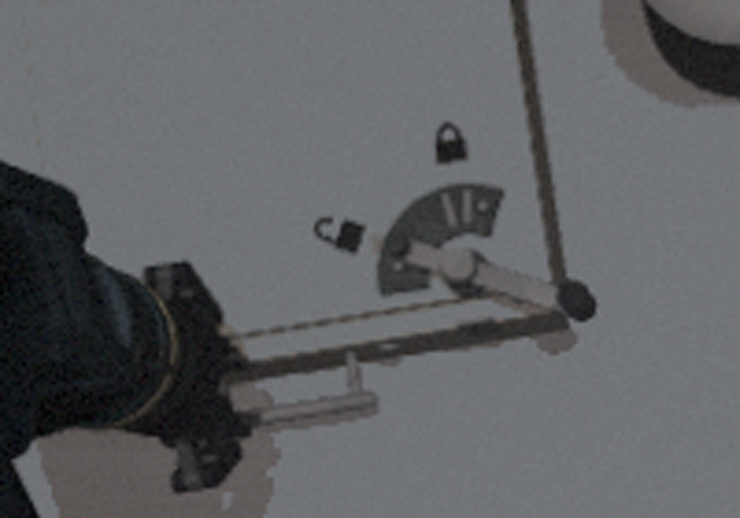

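>>> arm_command(
  claw=[0.36,0.36,0.36,0.36,0.36,0.36,0.36,0,0,0,0,0,0],
  travel=[
    [0.04,0.03,-1],
    [0.04,0.03,-1.6],
    [0.04,0.03,-2.1],
    [0.04,0.03,-2.5],
    [0.04,0.03,-2.9],
    [0.04,0.03,-3.28],
    [0.04,0.03,-3.28],
    [0.04,0.03,-3.28],
    [0.04,0.03,-3.28],
    [0.04,0.03,-3.28],
    [0.04,0.03,-3.28],
    [0.04,0.03,-3.28],
    [0.04,0.03,-3.28],
  ],
  yaw=[0,0,0,0,0,0,0,0,0,0,0,0,0],
)

```text
clock: 9.4
eef_pos: [0.6198, 0.211, 0.0571]
orientation: [0.66, 0.751, 0.001, 0.001]
contact_force: [1.8, -3.5, 4.8]
grip_width: 0.0097
```

>>> arm_command(
  claw=[0,0,0,0,0,0,0,0,0,0,0,0,0,0],
  travel=[
    [-0.3,-0.04,0],
    [-0.8,-0.11,0],
    [-1.3,-0.18,0],
    [-1.8,-0.25,0],
    [-2.3,-0.31,0],
    [-2.8,-0.38,0],
    [-3.3,-0.45,0],
    [-3.8,-0.52,0],
    [-4.2,-0.58,0],
    [-4.5,-0.62,0],
    [-4.65,-0.64,0],
    [-4.75,-0.65,0],
    [-4.75,-0.65,0],
    [-4.75,-0.65,0],
  ],
  yaw=[0,0,0,0,0,0,0,0,0,0,0,0,0,0],
)

```text
clock: 10.8
eef_pos: [0.4343, 0.1855, 0.0573]
orientation: [0.661, 0.751, 0.003, 0.003]
contact_force: [17.3, -2.1, -18.0]
grip_width: 0.0096
```

>>> arm_command(
  claw=[0,0.36,0.36,0.36,0.36,0.36,0.36,0.36,0.36,0.36,0.36,1,1,1,1,1,1,1],
  travel=[
    [0,0,0],
    [0,0,0],
    [0,0,0],
    [0,0,0],
    [0,0,1],
    [0,0,2],
    [0,0,3],
    [0,0,4],
    [0,0,5],
    [0,-3,5],
    [0,-5,5],
    [0,-8,5],
    [0,-9,5],
    [0,-9,5],
    [0,-9,5],
    [0,-9,5],
    [0,-9,5],
    [0,-9,5],
  ],
  yaw=[0,0,0,0,0,0,0,0,0,0,0,0,0,0,0,0,0,0],
)

```text
clock: 12.6
eef_pos: [0.4339, -0.1759, 0.2572]
orientation: [0.662, 0.75, 0.003, 0.003]
contact_force: [-0.3, 0.3, -0.6]
grip_width: 0.0854
```

Run:
```python
from h import *
s=st()
p=manip.capture("top");q=manip.capture("scene")
for c in (p,q):
  for n in ("lever_knob","drawer_handle","drawer_floor"):
    print(n,[(round(e["p"],2),at(c,e["uv"],Z[n])[:2].round(4)) for e in manip.mark_of(c,n)[:2]])
for n,z in (("carton_long_mid",.028),("carton_short_mid",.026),("ampoule_case_mid",.024)):
    print(n,foot(p,n,z))
save(p,"d.png",(60,80,420,300),2.2)
```

```text
t 12.6 p [ 0.4339 -0.1759  0.2572] q [0.662 0.75  0.003 0.003] F [-0.3  0.3 -0.6] w 0.0854 j [-0.39  0.13 -0.11  1.32  0.    1.06]
lever_knob [(0.83, array([ 0.6783, -0.003 ]))]
drawer_handle [(0.62, array([0.4291, 0.1927])), (0.61, array([ 0.5394, -0.2711]))]
drawer_floor [(0.6, array([0.575 , 0.1771]))]
lever_knob [(0.69, array([0.6704, 0.006 ]))]
drawer_handle [(0.82, array([0.4279, 0.1942]))]
drawer_floor [(0.72, array([0.5714, 0.1762])), (0.64, array([ 0.5575, -0.0494]))]
carton_long_mid [(0.75, 0.5309, -0.3823, 0.0899, 0.0496, -33.6, [351.8, 184.2, 29.3, 34.0])]
carton_short_mid [(0.61, 0.5395, -0.2723, 0.073, 0.0498, 5.4, [317.9, 185.4, 11.7, 23.8])]
ampoule_case_mid [(0.9, 0.4556, -0.5711, 0.0828, 0.0377, 88.7, [418.4, 219.7, 31.9, 14.6]), (0.61, 0.4236, -0.3805, 0.0874, 0.0409, 25.3, [353.5, 221.4, 26.7, 32.4])]
```

View pics/d.png

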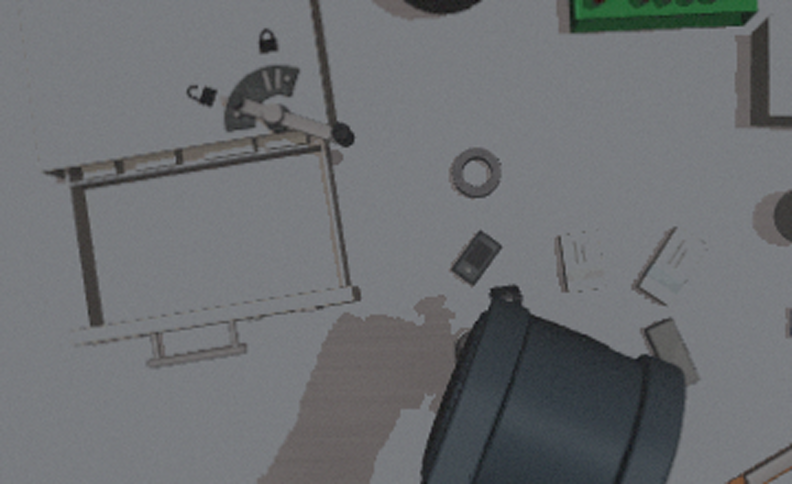

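The drawer is out: the compartment spans crop px (75–350, 145–325) and the lever is in the open notch. The three medicines are undisturbed. I'll take the short carton first.

>>> arm_command(
  claw=[0.8,0.8,0.8,0.8,0.8,0.8,0.8,0.8,0.8,0.8,0.8,0.8,0.8,0.8,0.8,0.8],
  travel=[
    [1,-1,-1],
    [2,-2,-2],
    [2.65,-2.45,-3],
    [2.65,-2.45,-3],
    [2.65,-2.45,-3],
    [2.65,-2.45,-3],
    [2.65,-2.45,-3],
    [2.65,-2.45,-3],
    [2.65,-2.45,-3],
    [2.65,-2.45,-3],
    [2.65,-2.45,-3],
    [2.65,-2.45,-3.8],
    [2.65,-2.45,-4.6],
    [2.65,-2.45,-5.4],
    [2.65,-2.45,-6.1],
    [2.65,-2.45,-6.1],
  ],
  yaw=[1,2,3,4,5,6,7,8,9,10,11,11,11,11,11,11],
)

```text
clock: 14.75
eef_pos: [0.538, -0.2706, 0.0098]
orientation: [-0.047, 0.999, 0.006, -0.003]
contact_force: [-1.3, 0.8, 1.1]
grip_width: 0.0685
```

>>> arm_command(
  claw=[0,0,0,0,0,0],
  travel=[
    [0,0,0],
    [0,0,0],
    [0,0,0],
    [0,0,0],
    [0,0,0],
    [0,0,0],
  ],
  yaw=[0,0,0,0,0,0],
  newtons=30,
)

```text
clock: 15.35
eef_pos: [0.5385, -0.2709, 0.0107]
orientation: [-0.047, 0.999, 0.006, -0.002]
contact_force: [0.3, 0.3, 5.8]
grip_width: 0.0455
```

>>> arm_command(
  claw=[0,0,0,0,0,0,0,0,0,0,0,0,0,0,0,0,0],
  travel=[
    [0,0,1],
    [0,0,2],
    [0,0,3],
    [0.2,1,3.4],
    [0.3,2,3.4],
    [0.4,3,3.4],
    [0.5,4,3.4],
    [0.6,5,3.4],
    [0.7,6,3.4],
    [0.8,7,3.4],
    [0.9,8,3.4],
    [1.0,8.8,3.4],
    [1.11,9.2,3.4],
    [1.11,9.2,3.4],
    [1.11,9.2,2.6],
    [1.11,9.2,1.8],
    [1.11,9.2,1.8],
  ],
  yaw=[0,0,0,0.3,0.3,0.3,0.3,0.3,0.3,0.3,0.3,0.3,0.3,0.3,0.3,0.3,0.3],
)

```text
clock: 17.05
eef_pos: [0.5801, 0.0953, 0.0791]
orientation: [-0.067, 0.998, 0.005, -0.006]
contact_force: [-0.6, 0.5, -1.0]
grip_width: 0.0457
```

Run:
```python
from h import *
st()
p=manip.capture("scene");save(p,"e.png",(180,150,500,390),2.4)
```

```text
t 17.05 p [0.5801 0.0953 0.0791] q [-0.067  0.998  0.005 -0.006] F [-0.6  0.5 -1. ] w 0.0457 j [ 0.16  0.45 -0.14  1.    0.01  0.02]
```

View pics/e.png

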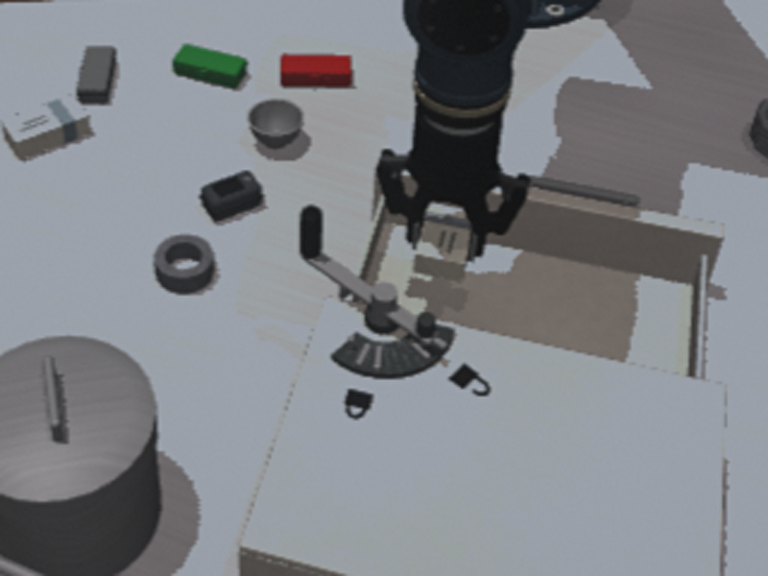

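The scene view shows the carton held over the right part of the compartment at (445,235), with the walls clear. Lowering it.

>>> arm_command(
  claw=[0,0,0,0,0.75,0.75,0.75,0.75,0.75,0.75,0.75,0.75],
  travel=[
    [0,0,-0.5],
    [0,0,-1],
    [0,0,-1.36],
    [0,0,-1.36],
    [0,0,-1.36],
    [0,0,-1.36],
    [0,0,-1.36],
    [0,0,0],
    [0,0,1],
    [0,0,2],
    [0,0,3],
    [0,0,3],
  ],
  yaw=[0,0,0,0,0,0,0,0,0,0,0,0],
)

```text
clock: 18.3
eef_pos: [0.584, 0.096, 0.208]
orientation: [-0.067, 0.998, 0.006, 0.001]
contact_force: [0.1, 0.4, -0.2]
grip_width: 0.0638
```

>>> arm_command(
  claw=[0.8,0.8,0.8,0.8,0.8,0.8,0.8,0.8,0.8,0.8],
  travel=[
    [-0.2,-1.2,0],
    [-0.4,-2.4,0],
    [-0.5,-3.6,0],
    [-0.6,-4.8,0],
    [-0.8,-6,0],
    [-1,-7.2,0],
    [-1,-8,0],
    [-1,-8,0],
    [-1,-8,0],
    [-1,-8,0],
  ],
  yaw=[0,-1,-2,-3,-4,-5,-5,-5,-5,-5],
)

```text
clock: 19.3
eef_pos: [0.5439, -0.2232, 0.208]
orientation: [0.278, 0.961, 0.005, 0.003]
contact_force: [-1.3, 0.2, -0.2]
grip_width: 0.068
```

Run:
```python
from h import *
st()
p=manip.capture("top")
for n,z in (("carton_long_mid",.028),("carton_short_mid",.038),("ampoule_case_mid",.024)):
    print(n,foot(p,n,z), [(round(e["p"],2),at(p,e["uv"],Z[n])[:2].round(4)) for e in manip.mark_of(p,n)[:2]])
save(p,"f.png",(90,100,440,320),2.2)
```

```text
t 19.3 p [ 0.5439 -0.2232  0.208 ] q [0.278 0.961 0.005 0.003] F [-1.3  0.2 -0.2] w 0.068 j [-0.4   0.36  0.07  1.28  0.01  0.17]
carton_long_mid [] []
carton_short_mid [(0.96, 0.5824, 0.0958, 0.0693, 0.0485, 6.5, [178.1, 169.2, 16.1, 28.2])] [(0.85, array([0.594 , 0.0915]))]
ampoule_case_mid [(0.86, 0.4559, -0.5729, 0.0857, 0.0374, 85.3, [418.9, 220.1, 34.4, 15.3])] [(0.83, array([ 0.4545, -0.57  ])), (0.51, array([ 0.4236, -0.3738]))]
```

View pics/f.png

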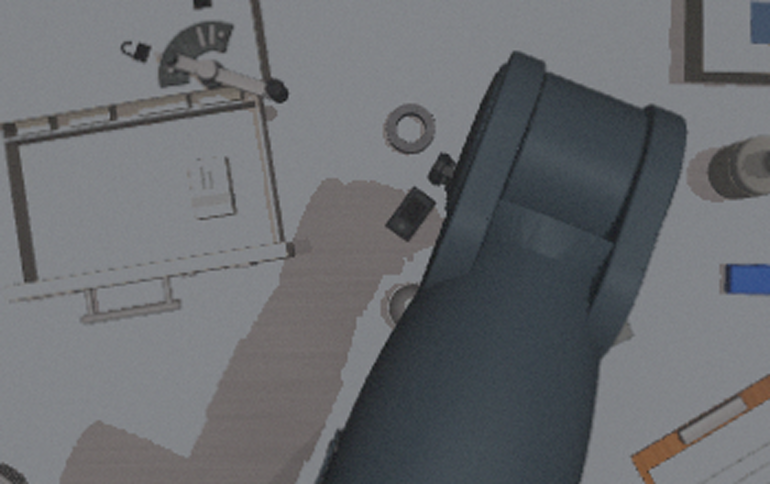

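Short carton lies flat in the right part of the drawer at crop (212,187). The arm hides the long carton from above, so I'll use the scene camera.

Run:
```python
from h import *
p=manip.capture("scene")
for n,z in (("carton_long_mid",.028),("ampoule_case_mid",.024)):
    print(n,foot(p,n,z), [(round(e["p"],2),at(p,e["uv"],Z[n])[:2].round(4)) for e in manip.mark_of(p,n)[:3]])
```

```text
carton_long_mid [(0.92, 0.5376, -0.3734, 0.0961, 0.0734, -34.2, [180.4, 186.7, 39.7, 30.7]), (0.53, 0.5034, 0.1635, 0.3529, 0.2381, -87.2, [328.3, 207.6, 153.2, 101.7])] [(0.96, array([ 0.5268, -0.3882]))]
ampoule_case_mid [(0.9, 0.3622, -0.2577, 0.091, 0.0599, -88.0, [252.1, 167.6, 33.5, 21.4]), (0.84, 0.3209, -0.1384, 0.0767, 0.0498, -66.0, [297.8, 172.2, 25.9, 14.7])] [(0.84, array([ 0.431 , -0.3802])), (0.64, array([ 0.3571, -0.2617])), (0.64, array([ 0.2892, -0.1526]))]
```

>>> arm_command(
  claw=[0.85,0.85,0.85,0.85,0.85,0.85,0.85,0.85,0.85,0.85,0,0,0,0,0,0],
  travel=[
    [0,-1.2,0],
    [-0.2,-2.4,-0.5],
    [-0.3,-3.6,-1.3],
    [-0.32,-4.02,-2.2],
    [-0.32,-4.02,-3],
    [-0.32,-4.02,-3.6],
    [-0.32,-4.02,-4.2],
    [-0.32,-4.02,-4.85],
    [-0.32,-4.02,-4.85],
    [-0.32,-4.02,-4.85],
    [-0.32,-4.02,-4.85],
    [-0.32,-4.02,-4.85],
    [-0.32,-4.02,-4.85],
    [-0.32,-4.02,-4.85],
    [-0.32,-4.02,-4.85],
    [-0.32,-4.02,-4.85],
  ],
  yaw=[-0.3,-0.3,-0.3,-0.3,-0.3,-0.3,-0.3,-0.3,-0.3,-0.3,-0.3,-0.3,-0.3,-0.3,-0.3,-0.3],
)

```text
clock: 21.5
eef_pos: [0.5321, -0.3853, 0.0158]
orientation: [0.298, 0.955, 0.005, 0.004]
contact_force: [-0.0, -0.3, 6.2]
grip_width: 0.0439
```

>>> arm_command(
  claw=[0,0,0,0,0,0,0,0,0,0,0,0,0,0,0,0,0,0,0,0],
  travel=[
    [0,0,1],
    [0,0,2],
    [0,0,3],
    [0,1,3.6],
    [0.1,2,3.6],
    [0.2,3,3.6],
    [0.3,4,3.6],
    [0.4,5,3.6],
    [0.5,6,3.6],
    [0.5,7,3.6],
    [0.6,8,3.6],
    [0.6,9,3.6],
    [0.7,10,3.6],
    [0.8,11,3.6],
    [0.9,12,3.6],
    [0.96,13.2,3.6],
    [0.96,14.28,3.6],
    [0.96,14.28,3.6],
    [0.96,14.28,2.6],
    [0.96,14.28,2],
  ],
  yaw=[0,0,0,0,1,1.5,2,2.5,3,3.5,4,4.5,5,5.3,5.3,5.3,5.3,5.3,5.3,5.3],
)

```text
clock: 23.5
eef_pos: [0.5701, 0.186, 0.0948]
orientation: [-0.068, 0.998, 0.006, 0.002]
contact_force: [-1.0, -0.3, -1.8]
grip_width: 0.0439
```

Run:
```python
from h import *
st()
p=manip.capture("scene");save(p,"g.png",(280,180,500,345),3)
```

```text
t 23.5 p [0.5701 0.186  0.0948] q [-0.068  0.998  0.006  0.002] F [-1.  -0.3 -1.8] w 0.0439 j [ 0.31  0.44 -0.1   1.02  0.01  0.17]
```

View pics/g.png

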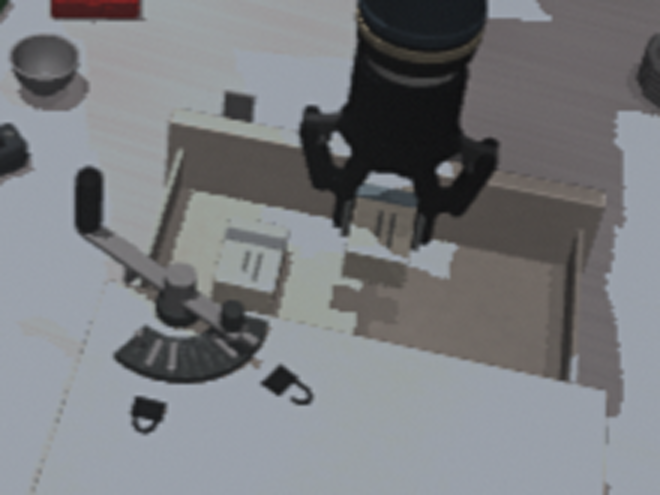

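The long carton (388,225) is over the middle, with the short carton flat at (250,258) and free space between them. Lowering.

>>> arm_command(
  claw=[0,0,0,0,0.72,0.72,0.72,0.72,0.72,0.72,0.72,0.72,0.72,0.72,0.72,0.72,0.72,0.72],
  travel=[
    [0,0,-0.6],
    [0,0,-1.2],
    [0,0,-1.62],
    [0,0,-1.62],
    [0,0,-1.62],
    [0,0,-1.62],
    [0,0,-1.62],
    [0,0,-0.5],
    [0,0,0.5],
    [0,0,1.5],
    [0,0,2.6],
    [-1,-0.8,2.6],
    [-1.8,-1.6,2.6],
    [-2.5,-2.4,2.6],
    [-2.5,-3.4,2.6],
    [-2.5,-4.5,2.6],
    [-2.5,-5,2.6],
    [-2.5,-5,2.6],
  ],
  yaw=[0,0,0,0,0,0,0,0,0,0,0,0.5,1,1.5,2,2.2,2.2,2.2],
)

```text
clock: 25.35
eef_pos: [0.468, -0.0171, 0.1957]
orientation: [-0.218, 0.976, 0.005, -0.001]
contact_force: [-0.4, 0.1, 0.5]
grip_width: 0.0619
```

Run:
```python
from h import *
st()
p=manip.capture("top");q=manip.capture("scene")
for n,z in (("carton_long_mid",.04),("carton_short_mid",.038),("ampoule_case_mid",.024)):
    print(n,foot(p,n,z), [(round(e["p"],2),at(p,e["uv"],Z[n])[:2].round(4)) for e in manip.mark_of(p,n)[:3]])
print([(round(e["p"],2),at(q,e["uv"],.012)[:2].round(4)) for e in manip.mark_of(q,"ampoule_case_mid")])
save(p,"i.png",(90,100,440,320),2.2)
```

```text
t 25.35 p [ 0.468  -0.0171  0.1957] q [-0.218  0.976  0.005 -0.001] F [-0.4  0.1  0.5] w 0.0619 j [-0.04  0.17 -0.23  1.18  0.01 -0.48]
carton_long_mid [(0.9, 0.5764, 0.1817, 0.0681, 0.053, 7.4, [145.1, 175.0, 18.0, 21.9]), (0.35, 0.7186, 0.0824, 0.1671, 0.0236, 71.9, [161.8, 122.7, 58.5, 21.3])] [(0.46, array([ 0.4246, -0.1401]))]
carton_short_mid [(0.87, 0.5822, 0.0948, 0.0715, 0.0511, 7.5, [178.0, 169.0, 15.1, 26.0])] [(0.78, array([0.5901, 0.088 ]))]
ampoule_case_mid [(0.78, 0.3102, -0.1471, 0.0852, 0.0394, -67.0, [265.8, 272.0, 28.5, 27.7]), (0.64, 0.4236, -0.3802, 0.0828, 0.0369, 22.7, [354.9, 224.8, 22.1, 32.7])] [(0.93, array([ 0.3121, -0.1531])), (0.92, array([ 0.3535, -0.2697])), (0.66, array([ 0.4294, -0.3802]))]
[(0.62, array([ 0.3398, -0.2696])), (0.59, array([ 0.3027, -0.1532])), (0.54, array([ 0.4573, -0.5764])), (0.53, array([ 0.4297, -0.3806]))]
```

View pics/i.png

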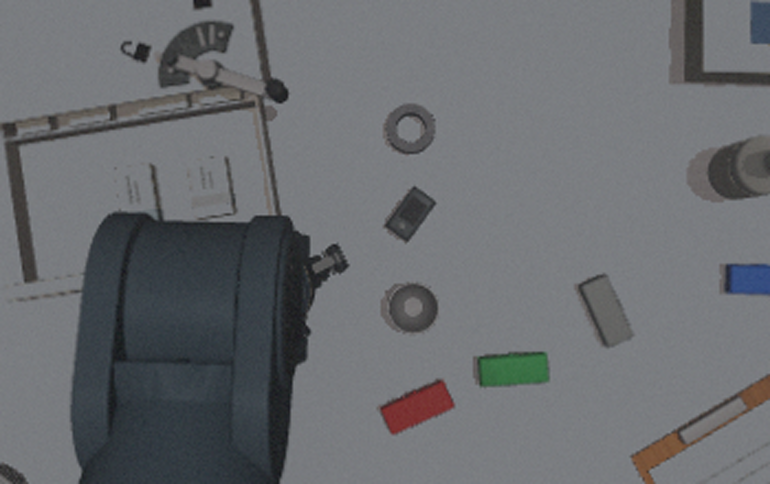

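Both cartons lie side by side at (140,185) and (212,187). The grey case at crop (605,310) has not moved, so I'll grasp it now.

>>> arm_command(
  claw=[0.8,0.8,0.8,0.8,0.8,0.8,0.8,0.8,0.8,0.8,0.8,0.8,0.8,0.8,0,0,0,0,0,0],
  travel=[
    [-0.1,-1.2,0],
    [-0.3,-2.4,0],
    [-0.4,-3.6,0],
    [-0.6,-4.8,0],
    [-0.8,-6,0],
    [-1,-7.2,0],
    [-1.07,-8.3,-0.5],
    [-1.07,-9.1,-1.2],
    [-1.07,-9.1,-2.2],
    [-1.07,-9.1,-3.2],
    [-1.07,-9.1,-3.8],
    [-1.07,-9.1,-4.3],
    [-1.07,-9.1,-4.6],
    [-1.07,-9.1,-4.6],
    [-1.07,-9.1,-4.6],
    [-1.07,-9.1,-4.6],
    [-1.07,-9.1,-4.6],
    [-1.07,-9.1,-4.6],
    [-1.07,-9.1,-4.6],
    [-1.07,-9.1,-4.6],
  ],
  yaw=[-0.2,-0.2,-0.2,-0.2,-0.2,-0.2,-0.2,-0.2,-0.2,-0.2,-0.2,-0.2,-0.2,-0.2,-0.2,-0.2,-0.2,-0.2,-0.2,-0.2],
)

```text
clock: 27.8
eef_pos: [0.4261, -0.3788, 0.0124]
orientation: [-0.206, 0.978, 0.004, -0.0]
contact_force: [-0.4, 1.0, 6.2]
grip_width: 0.0355
```

>>> arm_command(
  claw=[0,0,0,0,0,0,0,0,0,0,0,0,0,0,0,0,0,0,0,0],
  travel=[
    [0,0,1],
    [0,0,2],
    [0,0,3],
    [0,1,3.6],
    [0.3,2,3.6],
    [0.5,3,3.6],
    [0.8,4,3.6],
    [1,5,3.6],
    [1.2,6,3.6],
    [1.4,7,3.6],
    [1.6,8,3.6],
    [1.8,9,3.6],
    [2,10,3.6],
    [2.3,11,3.6],
    [2.5,12,3.6],
    [2.8,13.2,3.6],
    [3.1,14.4,3.6],
    [3.33,15.4,3.6],
    [3.33,16.15,3.6],
    [3.33,16.15,3.6],
  ],
  yaw=[0,0,0,0,-0.2,-0.4,-0.6,-0.8,-1,-1.2,-1.4,-1.6,-1.8,-2,-2,-2,-2,-2,-2,-2],
)

```text
clock: 29.8
eef_pos: [0.5592, 0.2709, 0.1563]
orientation: [-0.07, 0.998, 0.005, 0.001]
contact_force: [0.1, -0.4, 0.4]
grip_width: 0.0356
```

Run:
```python
from h import *
st()
p=manip.capture("scene");save(p,"k.png",(280,150,500,315),3)
```

```text
t 29.8 p [0.5592 0.2709 0.1563] q [-0.07   0.998  0.005  0.001] F [ 0.1 -0.4  0.4] w 0.0356 j [0.45 0.44 0.06 1.19 0.01 0.31]
```

View pics/k.png

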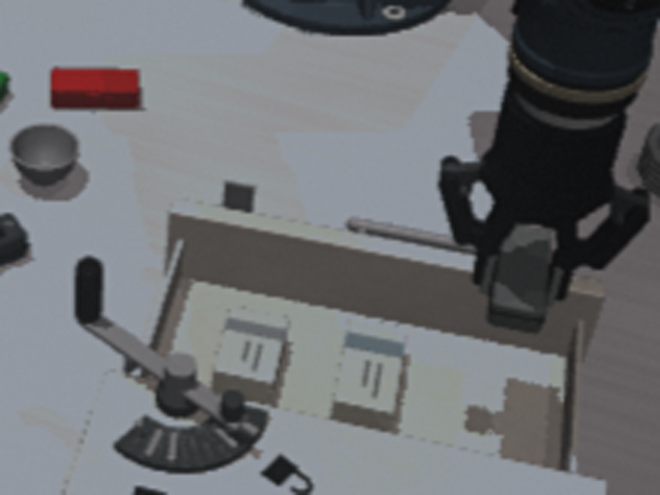

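The grey case hangs level at (525,275), above the free left third of the compartment. Lowering and releasing it.

>>> arm_command(
  claw=[0,0,0,0,0,0,0.65,0.65,0.65,0.65,0.65,0.65,0.65,0.65,0.65,0.65,0.36,0.36,0.36,0.36],
  travel=[
    [0,-0.1,-1],
    [0,-0.1,-1.8],
    [0,-0.1,-2.4],
    [0,-0.1,-2.9],
    [0,-0.1,-3.25],
    [0,-0.1,-3.25],
    [0,-0.1,-3.25],
    [0,-0.1,-3.25],
    [0,-0.1,-3.25],
    [0,-0.1,-2],
    [0,-0.1,-1],
    [0,-0.1,0],
    [0,-0.1,1],
    [-1,-0.8,1],
    [-2,-1.5,1],
    [-3.1,-2.0,1],
    [-3.1,-2.0,1],
    [-4.5,-2,1],
    [-5.5,-2,1],
    [-5.5,-2,1],
  ],
  yaw=[0,0,0,0,0,0,0,0,0,0,0,0,0,-1,-2,-3,-4,-5,-6,-7],
)

```text
clock: 31.85
eef_pos: [0.334, 0.1877, 0.1965]
orientation: [0.409, 0.913, 0.003, 0.001]
contact_force: [0.8, -0.6, 0.8]
grip_width: 0.0309
```

Run:
```python
from h import *
st()
p=manip.capture("top");q=manip.capture("scene")
for c in (p,q):
 for n in ("drawer_handle","drawer_floor"):
  print(n,[(round(e["p"],2),at(c,e["uv"],Z[n])[:2].round(4)) for e in manip.mark_of(c,n)[:2]])
a=p["img"][120:270,80:300];b=q["img"][170:320,280:500]
cv2.imwrite("pics/l.png",cv2.resize(np.hstack([a,b])[:,:,::-1],None,fx=1.8,fy=1.8,interpolation=2))
```

```text
t 31.85 p [0.334  0.1877 0.1965] q [0.409 0.913 0.003 0.001] F [ 0.8 -0.6  0.8] w 0.0309 j [ 0.51  0.01 -0.4   1.15  0.    1.35]
drawer_handle [(0.67, array([0.4363, 0.1892]))]
drawer_floor [(0.78, array([0.5832, 0.1781]))]
drawer_handle [(0.77, array([0.4354, 0.1953]))]
drawer_floor [(0.63, array([0.5747, 0.1762]))]
```

View pics/l.png

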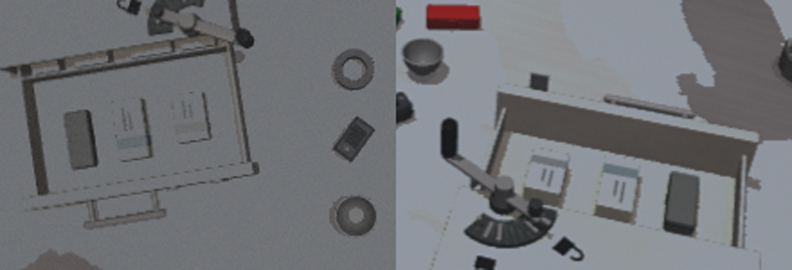

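All three lie flat, side by side, at left-panel px (80,138), (130,128) and (190,117). I'll regrip the handle and close the drawer.

>>> arm_command(
  claw=[0.36,0.36,0.36,0.36,0.36,0.36,0.36,0.36,0.36,0.36,0.36,0.36,0.36,0,0,0,0,0],
  travel=[
    [1,0,0],
    [2,0,0],
    [2.52,0,0],
    [2.52,0,0],
    [2.52,0,0],
    [2.52,0,0],
    [2.52,0,-1],
    [2.52,0,-1.8],
    [2.52,0,-2.4],
    [2.52,0,-2.8],
    [2.52,0,-3.2],
    [2.52,0,-3.49],
    [2.52,0,-3.49],
    [2.52,0,-3.49],
    [2.52,0,-3.49],
    [2.52,0,-3.49],
    [2.52,0,-3.49],
    [2.52,0,-3.49],
  ],
  yaw=[-1,-2,-3,-4,-4.3,-4.3,-4.3,-4.3,-4.3,-4.3,-4.3,-4.3,-4.3,-4.3,-4.3,-4.3,-4.3,-4.3],
)

```text
clock: 33.95
eef_pos: [0.4405, 0.189, 0.0567]
orientation: [0.658, 0.753, 0.003, 0.004]
contact_force: [0.2, -0.9, -5.7]
grip_width: 0.0096
```

>>> arm_command(
  claw=[0,0,0,0,0,0,0,0,0,0,0,0,0,0,0,0,0,0,0],
  travel=[
    [0.1,0.01,0],
    [0.3,0.04,0],
    [0.6,0.08,0],
    [0.9,0.12,0],
    [1.2,0.16,0],
    [1.5,0.2,0],
    [1.8,0.25,0],
    [2.1,0.29,0],
    [2.4,0.33,0],
    [2.7,0.37,0],
    [3,0.41,0],
    [3.3,0.45,0],
    [3.6,0.49,0],
    [3.9,0.53,0],
    [4.15,0.57,0],
    [4.35,0.6,0],
    [4.48,0.61,0],
    [4.55,0.62,0],
    [4.58,0.62,0],
  ],
  yaw=[0,0,0,0,0,0,0,0,0,0,0,0,0,0,0,0,0,0,0],
)

```text
clock: 35.85
eef_pos: [0.6225, 0.2139, 0.0567]
orientation: [0.657, 0.753, 0.002, 0.002]
contact_force: [-8.8, 3.3, 5.5]
grip_width: 0.0097
```

>>> arm_command(
  claw=[0,0,0],
  travel=[
    [0.04,0,0],
    [0.08,0.01,0],
    [0.1,0.01,0],
  ],
  yaw=[0,0,0],
)

```text
clock: 36.15
eef_pos: [0.6226, 0.2139, 0.0567]
orientation: [0.657, 0.754, -0.0, 0.0]
contact_force: [-18.4, -0.4, 10.7]
grip_width: 0.0094
```

>>> arm_command(
  claw=[0.36,0.36,0.36,0.36,0.36,0.36,0.36,0.36,0.8,0.8,0.8,0.8,0.8,0.8,0.8,0.8,0.8],
  travel=[
    [-0.05,0,0],
    [-0.05,0,0],
    [-0.05,0,0],
    [-0.05,0,0],
    [-0.05,0,1],
    [-0.05,0,2],
    [-0.05,0,3],
    [-0.05,0,3.83],
    [0.3,-1,3.83],
    [0.6,-2,3.83],
    [0.9,-3,3.83],
    [1.2,-4,3.83],
    [1.35,-5,3.83],
    [1.35,-5.46,3.83],
    [1.35,-5.46,3.83],
    [1.35,-5.46,3.83],
    [1.35,-5.46,3.83],
  ],
  yaw=[0,0,0,0,0,0,0,0,-0.5,-1,-1.35,-1.35,-1.35,-1.35,-1.35,-1.35,-1.35],
)

```text
clock: 37.85
eef_pos: [0.6765, -0.0031, 0.21]
orientation: [0.725, 0.689, -0.0, -0.0]
contact_force: [-0.0, -0.6, -0.1]
grip_width: 0.0677
```

>>> arm_command(
  claw=[0.8,0.8,0.8,0,0,0,0,0,0,0],
  travel=[
    [0,0,-0.8],
    [0,0,-1.56],
    [0,0,-1.56],
    [0,0,-1.56],
    [0,0,-1.56],
    [0,0,-1.56],
    [0,0,-1.56],
    [0,0,-1.56],
    [0,0,-1.56],
    [0,0,-1.56],
  ],
  yaw=[0,0,0,0,0,0,0,0,0,0],
)

```text
clock: 38.85
eef_pos: [0.6775, -0.0029, 0.1493]
orientation: [0.725, 0.689, 0.001, 0.001]
contact_force: [0.5, 1.2, 6.0]
grip_width: 0.019
```

Run:
```python
from h import *
s=st();x=s["eef_pos"][:2];pv=np.array([.703,.077])
for k in range(1,13):
    a=np.pi+.136+1.12-1.13*k/12
    q=pv+.085*np.array([np.cos(a),np.sin(a)])-x;print((q/.04).round(2),end=" ")
```

```text
t 38.85 p [ 0.6775 -0.0029  0.1493] q [0.725 0.689 0.001 0.001] F [0.5 1.2 6. ] w 0.019 j [-0.    0.54  0.21  1.24  0.    1.62]
[-0.21  0.05] [-0.39  0.14] [-0.56  0.24] [-0.72  0.36] [-0.86  0.5 ] [-1.    0.64] [-1.12  0.8 ] [-1.22  0.97] [-1.31  1.15] [-1.38  1.34] [-1.44  1.53] [-1.47  1.73]
```

>>> arm_command(
  claw=[0,0,0,0,0,0,0,0,0,0,0,0,0,0],
  travel=[
    [-0.21,0.05,0],
    [-0.39,0.14,0],
    [-0.56,0.24,0],
    [-0.72,0.36,0],
    [-0.86,0.5,0],
    [-1,0.64,0],
    [-1.12,0.8,0],
    [-1.22,0.97,0],
    [-1.31,1.15,0],
    [-1.38,1.34,0],
    [-1.43,1.53,0],
    [-1.46,1.74,0],
    [-1.46,1.74,0],
    [-1.46,1.74,0],
  ],
  yaw=[-0.6,-1.2,-1.8,-2.4,-3,-3.6,-4.2,-4.8,-5.4,-6,-6.6,-7,-7,-7],
)

```text
clock: 40.25
eef_pos: [0.6198, 0.0664, 0.1494]
orientation: [0.963, 0.269, 0.001, 0.002]
contact_force: [4.2, -1.6, -3.7]
grip_width: 0.0192
```

>>> arm_command(
  claw=[0.8,0.8,0.8,0.8,0.8,0.8,0.8,0.8,0.8,0.8,0.8,0.8,0.8],
  travel=[
    [0,0,0],
    [0,0,0],
    [0,0,0],
    [0,0,0],
    [0,0,1],
    [0,0,2],
    [0,0,2.5],
    [-1,-1,2.5],
    [-2,-2,2.5],
    [-3,-3,2.5],
    [-4,-4,2.5],
    [-4,-4,2.5],
    [-4,-4,2.5],
  ],
  yaw=[0,0,0,0,0,0,0,0,0,0,0,0,0],
)

```text
clock: 41.55
eef_pos: [0.4574, -0.0954, 0.2501]
orientation: [0.964, 0.267, 0.001, 0.002]
contact_force: [0.5, 1.2, 0.1]
grip_width: 0.0683
```

Run:
```python
from h import *
st()
p=manip.capture("top");q=manip.capture("scene")
for c in (p,q):
 for n in ("drawer_handle","lever_knob","gallipot","tape_roll","oximeter"):
  print(n,[(round(e["p"],2),at(c,e["uv"],Z[n])[:2].round(4)) for e in manip.mark_of(c,n)[:1]])
a=p["img"][70:280,60:300];b=q["img"][150:360,250:490]
cv2.imwrite("pics/m.png",cv2.resize(np.hstack([a,b])[:,:,::-1],None,fx=1.65,fy=1.65,interpolation=2))
```

```text
t 41.55 p [ 0.4574 -0.0954  0.2501] q [0.964 0.267 0.001 0.002] F [0.5 1.2 0.1] w 0.0683 j [-0.2   0.13 -0.13  1.31 -0.    2.4 ]
drawer_handle [(0.6, array([0.6264, 0.2144]))]
lever_knob []
gallipot [(0.69, array([0.6302, 0.236 ]))]
tape_roll [(0.61, array([ 0.6529, -0.1468]))]
oximeter [(0.64, array([ 0.5485, -0.1446]))]
drawer_handle [(0.95, array([0.6194, 0.2188]))]
lever_knob [(0.59, array([0.625, 0.072]))]
gallipot [(0.78, array([ 0.4173, -0.1539]))]
tape_roll [(0.68, array([ 0.6532, -0.1387]))]
oximeter [(0.55, array([ 0.5407, -0.1418]))]
```

View pics/m.png

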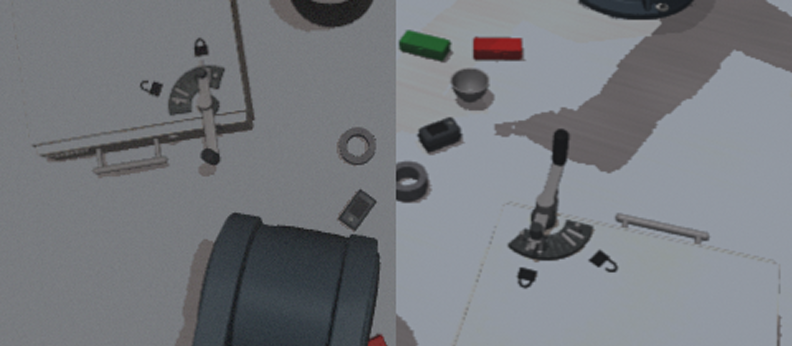

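The drawer is shut, with its handle at left px (130,165) where it began. The lever tail points at the closed padlock (200,47), and the non-medicines are in place. Handing in.

```bash
python3 -c "
from workcell import manip
print(manip.sign_off())"
```

```text
the job is handed in; nothing more can be done
None
```

The job is done and handed in after about 42 s of robot time. I threw the lever to its open notch and pulled the drawer fully out. The three medicines present were the short carton, the long carton and the grey ampoule case. They went side by side, flat, in the front compartment. Then I shut the drawer and threw the lever back to the closed-padlock notch.

**Last checks:**
- **Medicines:** the pictures before closing showed all three lying flat and separate. I could not see inside once the drawer was shut.
- **Drawer:** it was pushed against its stop at about 18 N, and the handle is back where it started to within about 5 mm.
- **Lever:** the knob was back within 1 mm of its locked position when I let go, and the final picture shows the tail at the closed padlock. I did not tug the drawer to test the lock.
- **Other items:** the tape roll, oximeter and bowl are where they were, and I did not touch the coloured look-alike cases. One top-view report put the bowl at the drawer handle. That was a false hit: the other camera found it about 1.5 cm from its starting reading, close to the networks' usual error, and the picture shows it in place.

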